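# Level the desktop router with a spirit level and its jack screw

## Robot

A 6-joint arm with a two-finger parallel gripper is mounted at the origin on a cart in front of the work surface, level with it; the furniture and walls round the work are solid. World frame = base frame: x ahead of the robot, y to its left, z up, the work surface at z = 0. Lengths are in m, angles in rad, forces in N, time in s.
With the tool pointing down it reaches from about 0.325 to 0.775 m from the base axis. Payload 5.5 kg.
Tool frame: the origin (TCP) lies on the front face of the gripper's body, between the roots of the fingers; the fingertips stand 80 mm ahead of it and the grasp point (between the pads) lies 61 mm ahead of it (env.grip_point_offset is the distance from the TCP to the grasp point, in m); z points along the fingers, y is the line along which they close (so a half turn about z gives the same grasp; the last joint's range is limited). The gripper opens to 88 mm and grips with 3 to 60 N. Pads are 20 mm wide; open, the fingers measure 115 mm over their backs; the gripper's body (75 mm by 178 mm) begins 61 mm behind the grasp point.
Start: joints at [1.127, 0.091, 1.231, -0, 1.82, -0.057], TCP at [0.226, 0.556, 0.303] pointing down, gripper open.
Joint ranges: [-2.87, 2.87], [-0.86, 2.18], [0.17, 2.46], [-1.51, 4.65], [0.06, 2.69], [-2.65, 2.65]. Speed limits (rad/s): [2.57, 2.57, 3.01, 3.14, 3.14, 3.14].

## Interface

Orientations are given as a unit quaternion [x, y, z, w].
In Python, from cell import env gives the robot as it stands. The module is installed in compiled form; this text tells all that it offers.
- The arm moves only by the shell command python3 -m crank 'ROWS' [FORCE]. ROWS is JSON, a list of rows, each a list of 7 numbers: the closure, from 0 (fully open) to 1 (shut), then the shift along the tool's x, y, z in cm, then the turn, a rotation vector about the tool's x, y, z in degrees. In form: [[gripper, tx, ty, tz, rx, ry, rz], ...]. A call has exactly 5 rows; each row is the pose to reach, as a shift and turn from the pose commanded when the call began, along the tool's axes at that moment; what a row does not reach only later rows make up. A row lasts 1/8 s, in which the tool goes at most 62.5 mm and 10.7 degrees, less where a joint would pass 70% of its speed; a pose out of reach is approached as far as the arm can. A call with a gripper value outside its range is refused whole. The fingers move at their own pace and stop on an object; FORCE is the grip in N (left out, the last holds). Time passes only in rows, so rows that repeat a pose let the fingers close, or fill a call up. It gives the time, the measured TCP pose, the force, the opening and the grip force at its end, in the units of the state.
- env.state(): the state, without advancing time (a new reading comes with each control period).
- env.read_camera(name): name is "side" or "top" or "wrist"; returns a dict with "color" (480x640x3 uint8, red, green, blue), "camera_matrix" (3x3 intrinsics, pixels), "position" and "rotation" of the camera in the world; the wrist camera has in their place "tool_from_camera" (4x4, takes a point from camera to tool coordinates, whose origin is the TCP and whose axes are the flange's). Camera axes: x right, y up, looking along -z (the intrinsics and any distortion apply to the point x, -y, -z); pixel columns grow to the right and rows downward; lengths in m; the calibration is good to about 2 mm. A picture is of the moment at which its call begins: read the wrist's pose just before it. There is no depth.
- env.finish_job(): hands the job in; it is judged then, once.
Trained networks look in a picture, given as the dict that the camera call returned (one of the last four; its "shot" number tells which), for a name from the list of things; names that differ only in an ending like _2 or _b are one class to them, and where a whole thing is asked for, a point or a joint stands for the part that bears it (a point fixed in the world has none). Each returns a list of dicts, best first, with "p" (0 to 1); they miss things now and then, are a little off and sometimes report something else, mostly with a low value. They report only what shows in the picture. A call takes as long as a camera call.
- env.cut_out(target, picture): "mask" (480x640 bool, what is visible of it) and "xy" ([column, row] in pixels, amid what is visible of it).
- env.place_of(target, picture): "xy" ([column, row] in pixels: a listed point, or the origin of a listed thing).
The state is a dict: "time": time; "joint_positions": joint angles; "joint_velocities": joint speeds; "effort": joint torques, N m; "tcp_pos": TCP position; "eef_rot": TCP orientation; "wrist_force": force on the tool from outside, world axes, zero at the start; "ft_torque": the same for the moment, N m; "finger_gap": finger opening in m; "gripper_force": force on a finger pad.
Only numpy, scipy, OpenCV 4.12 (cv2) and the standard library are available. Lean on these libraries where they do the work, as an engineer would, in place of code of your own. Each camera call takes 0.05 s, during which the arm holds its last target. There are 200 camera calls.

## Task

The small desktop router on the bench stands out of level: its jack end has sunk. Take the red spirit level, slide it in under the gantry beam and let go of it lying in the middle of the router's bed, along the bed's length; then wind the jack's handwheel by its red crank handle (clockwise raises that end) until the bubble rests between the two black lines. Finally push down on the top of the level with closed fingers, gently, with about 10 N, and finish while holding it pressed like that with the bubble still between the lines, so that I can tighten the lock nut; do not push the other things on the bench about.

Things in the scene. Friction and masses are not known exactly. Their poses are not given: they have to be found in the camera images.
- level: Red torpedo spirit level, 225 mm long, 20 mm wide, 38 mm high (z), about 0.2 kg; origin at the centre of its underside. Its length lies 0.035 rad from x, +x end towards -y. A green vial, 48 mm long with black lines 8.5 mm either side of its middle, sits mid-top, 3 mm proud; the rest of the top is flat. Starts on the bench left of the router; either end may go first.
- vial_middle (a point): Middle of the level's vial, midway between the black lines, 38.5 mm above the level's underside; x exactly along the level's length, z up.
- bubble_middle (a point): Middle of the pale bubble, 12 mm long, in the vial. It runs along the vial towards the higher end, 4 mm for each 0.01 rad of tilt (vial radius 400 mm, travel 14 mm each way), and takes about 1.5 s to settle. Between the lines = within 2.5 mm of vial_middle.
- bed_centre (a point): Centre of the top face of the router's flat aluminium bed, about 97 mm above the bench; z out of the bed, y along its length towards the gantry, x across it, away from the robot. The bed is 200 mm (x) by 300 mm (y). At the start its -y end is too low, by 0.016 to 0.030 rad.
- bed: The bed with gantry and spindle, one tilting body, axes as bed_centre. Origin on the pivot line between its two +y feet, 150 mm in y from the bed's centre, 80 mm below its top. The gantry's black side plates stand at x = +-107 to 115 mm, 130 mm high above the bed; a motor juts out in front to x = -157 mm at beam height.
- beam (a point): Middle of the underside of the gantry beam, 65 mm above the bed, 66 mm in +y from the bed's centre. The beam crosses the bed along x, spans y = +45 to +87 mm of the bed and is 52 mm high, so the level can only come in from the -y end, sliding along +y. Gripped 50 mm from its middle on the -y side, the level can be brought right home with the hand clear of the beam.
- spindle_nose (a point): Tip of the router's spindle, 25 mm above the bed, 120 mm in +y and 68 mm in +x from the bed's centre; the spindle and its red clamp above it are 47 mm thick. A level along the bed's middle line passes beside it.
- hub (a point): Top of the hub of the jack's handwheel, 57 mm above the bench, on its upright axis, 60 mm beyond the bed's -y end on the middle line. Black disc 76 mm across, rim top at 53 mm; keeps its height. Clockwise seen from above raises the bed's -y end, 8 mm a turn: 0.0035 rad of bed tilt per rad of wheel. Needs about 3 N at the crank handle, stays where it is left; level is 0.7 to 1.4 turns away.
- crank_grip (a point): Point to grip on the wheel's upright red crank handle, 75 mm above the bench. The handle is round, 15 mm thick, from 54 to 81 mm above the bench, 26 mm from the wheel's axis, and spins freely on its own pin: pinched from above it can be led round the hub in a circle without turning the hand.
- tape_measure: Yellow tape measure, 77x83x35 mm, loose on the bench; leave alone. Origin under its centre.
- glue_bottle: Cream glue bottle with orange cap, 59x64x155 mm, standing loose; leave alone. Origin under its centre.
- oil_can: Grey pump oil can with a thin spout, 79x81x152 mm, standing loose; leave alone. Origin under its centre.
- screwdriver: Red-handled slotted screwdriver, 207x65x30 mm, lying loose near the front edge; leave alone. Origin under its centre.

How it is judged:
On the way, in this order (a step that is already met when the one before it is completed fails the run):
1. the level lies on the bed under the gantry beam, along the bed's middle, let go (x of level in the frame of bed_centre between -0.025 and 0.025 m and y of level in the frame of bed_centre between -0.035 and 0.035 m and z of level in the frame of bed_centre between -0.006 and 0.006 m and angle between the x axis of level and the y axis of bed_centre, either way round below 0.12 rad and angle between the z axis of level and the z axis of bed_centre, either way round below 0.03 rad and contact force between the fingers and level below 0.3 N), for 0.3 s.
2. with the level lying there untouched, the bed has been wound level and the bubble rests between the lines (all of step 1 and angle between bed_centre's own z axis and vertical below 0.0065 rad and x of bubble_middle in the frame of vial_middle between -0.0025 and 0.0025 m), for 0.5 s.
At the end, for the whole second after the job is handed in: Level on the bed (25 mm of its middle across, 35 mm along, aligned to 0.12 rad), bed level within 0.0065 rad, bubble within 2.5 mm, fingers pressing so that the level bears on the bed with 6 to 30 N (its own 2 N included), at rest (x of level in the frame of bed_centre between -0.025 and 0.025 m and y of level in the frame of bed_centre between -0.035 and 0.035 m and z of level in the frame of bed_centre between -0.006 and 0.006 m and angle between the x axis of level and the y axis of bed_centre, either way round below 0.12 rad and angle between the z axis of level and the z axis of bed_centre, either way round below 0.03 rad and angle between bed_centre's own z axis and vertical below 0.0065 rad and x of bubble_middle in the frame of vial_middle between -0.0025 and 0.0025 m and contact force between level and bed between 6 and 30 N and contact force between the fingers and level above 4 N and linear speed of level below 0.01 m/s); the arm keeps its last pose, push and grip.
It fails at once if a bystander (tape measure, glue bottle, oil can, screwdriver) was pushed more than 30 mm (distance of any of tape_measure, glue_bottle, oil_can, screwdriver from where it was at the start of the episode above 0.03 m).
It fails at once if the level was pressed on the bed with more than 60 N (contact force between level and bed above 60 N).
It also fails if it takes over 72 s, if anything falls off the work surface, if the arm or the gripper's body presses on something with over 40 N, if the wrist force passes 120 N, or if a joint passes its speed limit or range.

## Working session

There is one attempt and no reset: what is moved stays moved. The work goes in short steps, Python scripts to look and compute and a shell command to move; the robot and the scene stay as the last step left them, time stands still between calls to the robot, and variables do not carry over. Pictures are saved under pics/ and viewed, at most 10 in all, crops included, and the job is handed in when it is done.

```bash
mkdir -p pics
cat > h.py <<'E'
import numpy as np, cv2
from scipy.spatial.transform import Rotation as R
from cell import env
def cam(pic):
    if "position" in pic:
        Rm=np.array(pic["rotation"]); 
        if Rm.shape!=(3,3): Rm=R.from_quat(Rm).as_matrix()
        return Rm,np.array(pic["position"])
    T=np.array(pic["tool_from_camera"]); s=pic["st"]
    Rt=R.from_quat(s["eef_rot"]).as_matrix()
    return Rt@T[:3,:3], Rt@T[:3,3]+np.array(s["tcp_pos"])
def shot(n):
    s=env.state(); p=env.read_camera(n)
    p["st"]=s; return p
def clean(p): return {k:v for k,v in p.items() if k!="st"}
def ray(p,xy):
    K=np.array(p["camera_matrix"]); d=p.get("distortion")
    u=cv2.undistortPoints(np.array([[xy]],float),K,None if d is None else np.array(d))[0,0]
    Rm,c=cam(p); return c,Rm@np.array([u[0],-u[1],-1.])
def at_z(p,xy,z):
    c,d=ray(p,xy); return c+d*(z-c[2])/d[2]
def tri(p1,a,p2,b):
    c1,d1=ray(p1,a);c2,d2=ray(p2,b)
    t=np.linalg.lstsq(np.c_[d1,-d2],c2-c1,rcond=None)[0]
    q1,q2=c1+d1*t[0],c2+d2*t[1]; return (q1+q2)/2,np.linalg.norm(q1-q2)
def best(f,t,p):
    r=f(t,clean(p)); return r[0] if r else None
def save(p,n): cv2.imwrite("pics/"+n,p["color"][:,:,::-1])
E
cat > a.py <<'E'
from h import *
np.set_printoptions(precision=4,suppress=True)
s=env.state(); print(s)
P={n:shot(n) for n in("side","top","wrist")}
for n,p in P.items(): save(p,n+"0.png"); print(n,[k for k in p if k!="color"],cam(p)[1])
for t in ["level","vial_middle","bubble_middle","bed_centre","beam","spindle_nose","hub","crank_grip","tape_measure","glue_bottle","oil_can","screwdriver"]:
    o={}
    for n in("side","top","wrist"):
        b=best(env.place_of,t,P[n])
        if b: o[n]=(b["xy"],b["p"])
    print(t,{n:(np.round(v[0],1),round(v[1],2)) for n,v in o.items()}, tri(P["side"],o["side"][0],P["top"],o["top"][0]) if "side" in o and "top" in o else "")
E
python3 a.py
```

```text
{'time': 0.0, 'joint_positions': array([ 1.1273,  0.0918,  1.2319, -0.    ,  1.8198, -0.0567]), 'joint_velocities': array([ 0.002 ,  0.0002,  0.0002, -0.0004, -0.0006, -0.0002]), 'effort': array([  0.0014, -44.6441, -40.6459,   0.07  ,   0.0288,  -0.0001]), 'tcp_pos': array([0.2263, 0.5555, 0.3015]), 'eef_rot': array([ 0.1922,  0.9814, -0.0009, -0.0002]), 'wrist_force': array([-0.0621,  0.3413,  0.2876]), 'ft_torque': array([-0.0279,  0.0109, -0.0469]), 'gripper_force': 0.0, 'finger_gap': 0.08793537027101533}
side ['camera_matrix', 'position', 'rotation', 'shot', 'st'] [-0.0798 -0.9409  0.7717]
top ['camera_matrix', 'position', 'rotation', 'shot', 'st'] [ 0.3297 -0.0049  1.3138]
wrist ['camera_matrix', 'tool_from_camera', 'shot', 'st'] [0.1541 0.5852 0.3837]
level {'side': (array([278.4, 223. ]), 0.6)} 
vial_middle {'side': (array([411.8, 291.5]), 0.61)} 
bubble_middle {'side': (array([333.8, 338.7]), 0.52)} 
bed_centre {'side': (array([347.8, 243.1]), 0.97)} 
beam {'side': (array([333.5, 213. ]), 0.92)} 
spindle_nose {} 
hub {'side': (array([402.2, 297.2]), 0.67)} 
crank_grip {'side': (array([412.6, 292.1]), 0.42)} 
tape_measure {'side': (array([327.9, 340.9]), 0.95), 'top': (array([411.9, 296.1]), 0.65)} (array([ 0.3878, -0.22  ,  0.002 ]), np.float64(0.0029053027022719214))
glue_bottle {'side': (array([457.2, 329.4]), 0.83)} 
oil_can {'side': (array([358.1, 375. ]), 0.82), 'top': (array([462.1, 297.1]), 0.77)} (array([ 0.3815, -0.344 ,  0.008 ]), np.float64(0.0030260734800967278))
screwdriver {'side': (array([291.7, 303.3]), 0.83), 'top': (array([347.1, 303.7]), 0.68)} (array([ 0.3786, -0.0589,  0.004 ]), np.float64(0.009024241517421467))
```

View pics/top0.png

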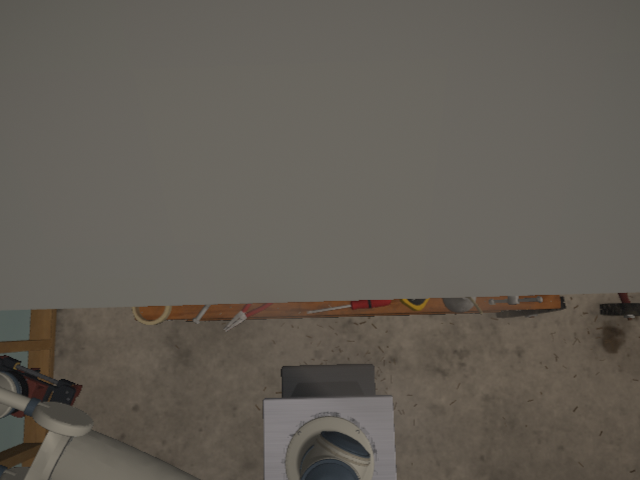

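View pics/side0.png

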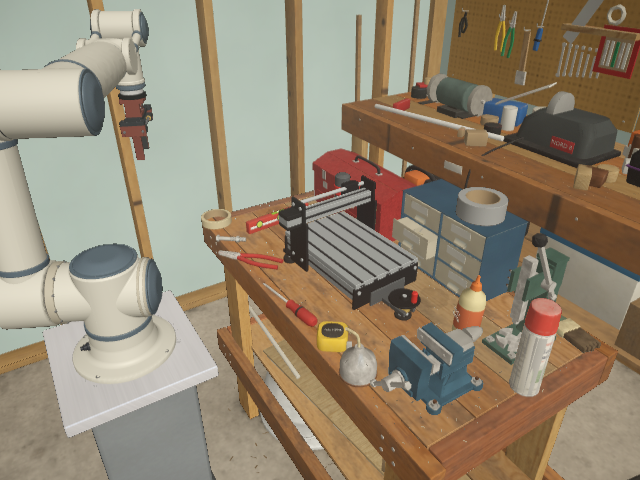

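The top view is blocked by something overhead (only the front bench edge shows). The side view shows the router around (350,240), the handwheel with its red crank at (405,300), and the red level behind the gantry around (265,222). I'll put the known heights into the side rays.

```bash
cat > b.py <<'E'
from h import *
np.set_printoptions(precision=4,suppress=True)
p=shot("side")
for t,z in [("level",0),("bed_centre",.097),("beam",.162),("hub",.057),("crank_grip",.075),("glue_bottle",0),("oil_can",0),("tape_measure",0)]:
    for b in env.place_of(t,clean(p))[:2]: print(t,round(b["p"],2),np.round(b["xy"],1),at_z(p,b["xy"],z))
m=best(env.cut_out,"level",p); print(m and (m["xy"],m["p"],at_z(p,m["xy"],.03)))
E
python3 b.py
```

```text
level 0.63 [276.7 222.8] [0.5453 0.3297 0.    ]
level 0.52 [405.  293.6] [ 0.6474 -0.1731  0.    ]
bed_centre 0.71 [348.2 243.3] [ 0.5719 -0.0253  0.097 ]
beam 0.61 [335.  210.2] [0.5752 0.0431 0.162 ]
hub 0.8 [403.3 294. ] [ 0.5893 -0.2289  0.057 ]
hub 0.47 [291.3 302.3] [ 0.3519 -0.1177  0.057 ]
crank_grip 0.6 [411.5 295.3] [ 0.5851 -0.2605  0.075 ]
glue_bottle 0.91 [461.7 328.2] [ 0.672  -0.3448  0.    ]
glue_bottle 0.49 [410.6 290.9] [ 0.6669 -0.1718  0.    ]
oil_can 0.72 [359.6 375.5] [ 0.3867 -0.34    0.    ]
tape_measure 0.74 [333.1 341.2] [ 0.3969 -0.2247 -0.    ]
([263.3, 224.6], 0.65, array([0.4815, 0.2917, 0.03  ]))
```

View pics/wrist0.png

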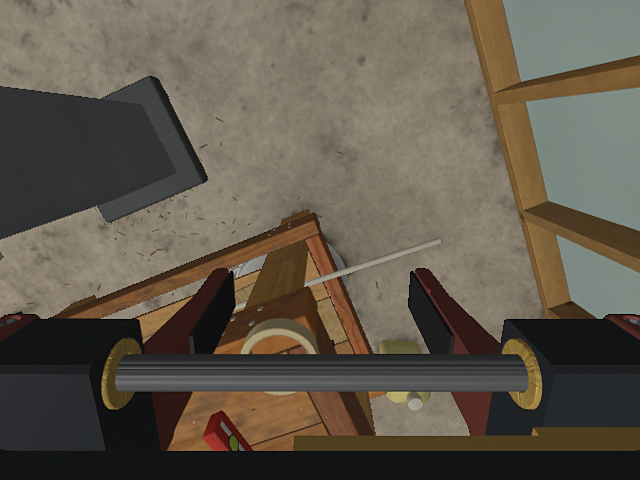

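```bash
cat > go.py <<'E'
import sys
from h import *
# target x y z yaw(deg of tool x) -> tool shift cm, rz deg (tool down)
x,y,z,yaw=map(float,sys.argv[1:5]); s=env.state()
Rt=R.from_quat(s["eef_rot"]).as_matrix(); a=np.degrees(np.arctan2(Rt[1,0],Rt[0,0]))
d=Rt.T@(np.array([x,y,z])-s["tcp_pos"])*100
print("t",round(s["time"],2),"tcp",np.round(s["tcp_pos"],4),"yaw",round(a,1),"shift",np.round(d,2),"rz",round(-((yaw-a+180)%360-180),1),"q",np.round(s["joint_positions"],2),"tilt",np.round(np.degrees(np.arccos(-Rt[2,2])),2))
E
python3 go.py .6 .31 .25 178
python3 - <<'E'
from h import *
p=shot("side")
print(at_z(p,[318,200],0),at_z(p,[330,212],0),at_z(p,[247,230],0.03), at_z(p,[283,214],0.038))
p=shot("wrist");print(np.round(p["tool_from_camera"],3),np.round(p["camera_matrix"],0))
E
```

```text
t 2.45 tcp [0.2263 0.5557 0.3026] yaw 157.8 shift [-43.87  -8.66   5.26] rz -20.2 q [ 1.13  0.09  1.23 -0.    1.82 -0.06] tilt 0.0
[0.74150049 0.39941462 0.        ] [0.72817351 0.302527   0.        ] [0.42583041 0.28743458 0.03      ] [0.55750527 0.30722598 0.038     ]
[[-0.     0.959  0.284  0.078]
 [ 1.     0.001 -0.002  0.   ]
 [-0.002  0.284 -0.959 -0.082]
 [ 0.     0.     0.     1.   ]] [[353.   0. 321.]
 [  0. 353. 231.]
 [  0.   0.   1.]]
```

```bash
python3 -m crank '[[0,-5.5,-1.1,0.7,0,0,-4],[0,-11,-2.2,1.3,0,0,-8],[0,-16.5,-3.3,2,0,0,-12],[0,-22,-4.4,2.6,0,0,-16],[0,-27,-5.4,3.2,0,0,-20]]'; python3 go.py .6 .31 .25 178
```

```text
time: 3.18
tcp_pos: [0.4575, 0.4025, 0.2705]
eef_rot: [0.018, 1.0, 0.0, 0.0]
wrist_force: [0.1, 1.2, 0.2]
finger_gap: 0.0877
gripper_force: 0.0
t 3.17 tcp [0.4575 0.4025 0.2705] yaw 177.9 shift [-14.57  -8.73   2.05] rz -0.1 q [ 0.67  0.11  1.27 -0.    1.76 -0.87] tilt 0.02
```

```bash
python3 -m crank '[[0,-5,-3,0.7,0,0,0],[0,-10,-6,1.4,0,0,0],[0,-14.5,-8.7,2,0,0,0],[0,-14.5,-8.7,2,0,0,0],[0,-14.5,-8.7,2,0,0,0]]'
cat > c.py <<'E'
from h import *
import sys
np.set_printoptions(precision=4,suppress=True)
p=shot("wrist"); save(p,sys.argv[1])
print(p["st"]["tcp_pos"],cam(p)[1])
for a in sys.argv[2:]:
    t,z=a.split(":"); b=best(env.place_of,t,p)
    if b: print(t,round(b["p"],2),np.round(b["xy"],1),at_z(p,b["xy"],float(z)))
E
python3 c.py w1.png level:0 vial_middle:.0385 bubble_middle:.0385
```

```text
time: 3.8
tcp_pos: [0.5974, 0.3116, 0.2505]
eef_rot: [0.019, 1.0, 0.0, -0.0]
wrist_force: [0.5, -0.1, -0.1]
finger_gap: 0.0879
gripper_force: 0.0
[0.5974 0.3116 0.2505] [0.5195 0.3146 0.3326]
level 0.88 [339.6 160.4] [0.5501 0.3312 0.    ]
vial_middle 0.76 [340. 165.] [0.5503 0.3296 0.0385]
bubble_middle 0.61 [339.  162.9] [0.5486 0.3288 0.0385]
```

View pics/w1.png

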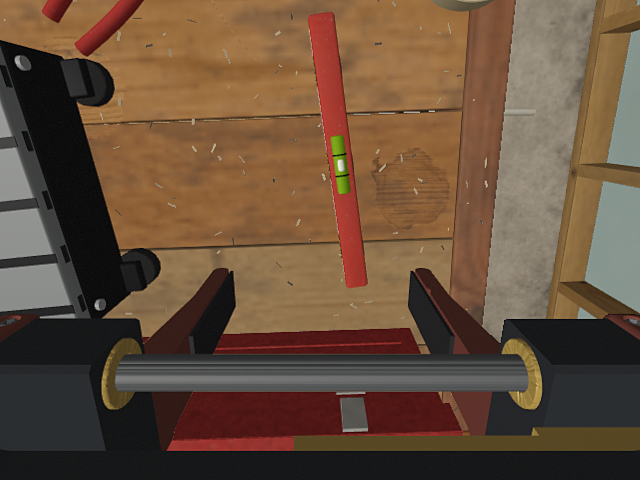

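Run:
```python
from h import *
np.set_printoptions(precision=4,suppress=True)
p=shot("wrist")
a,b=at_z(p,[356,287],.038),at_z(p,[322,14],.038)
print(a,b,np.linalg.norm(a-b),np.degrees(np.arctan2(*(a-b)[1::-1])))
for z in(0,.1,.15,.2):print(at_z(p,[300,330],z))
m=best(env.cut_out,"level",p)["mask"]; u=np.argwhere(m)[:,::-1]
q=np.array([at_z(p,x,.038)[:2] for x in u[::7]]); w,v=np.linalg.eigh(np.cov(q.T)); print(q.mean(0),v[:,1],np.degrees(np.arctan2(v[1,1],v[0,1])))
```

```text
[0.6611 0.3429 0.038 ] [0.4394 0.3196 0.038 ] 0.22295898154018134 6.002515598589517
[0.7279 0.2858 0.    ]
[0.6651 0.2947 0.1   ]
[0.6338 0.2991 0.15  ]
[0.6024 0.3035 0.2   ]
[0.538  0.3285] [-0.9938 -0.1113] -173.6094044721173
```

The wrist view shows the level cleanly: vial at (340,165), ends at (322,14) and (356,287). That gives 223 mm length, centre (0.550, 0.331) and yaw +6°, and both the side view and the plank seams agree with this yaw. The toolbox base is at x≈0.73, so it is clear.

```bash
python3 go.py .600 .336 .087 186
```

```text
t 4.1 tcp [0.5969 0.3123 0.2512] yaw 177.9 shift [-0.21  2.37 16.42] rz -8.1 q [ 0.43  0.29  1.1   0.    1.75 -1.1 ] tilt 0.04
```

```bash
python3 -m crank '[[0,-0.2,2.4,4,0,0,-8],[0,-0.2,2.4,10,0,0,-8],[0,-0.2,2.4,14,0,0,-8],[0,-0.2,2.4,16.3,0,0,-8],[0,-0.2,2.4,16.3,0,0,-8]]' ; python3 -m crank '[[0.9,0,0,0,0,0,0],[0.9,0,0,0,0,0,0],[0.9,0,0,0,0,0,0],[0.9,0,0,0,0,0,0],[0.9,0,0,0,0,0,0]]' 30; python3 go.py .600 .336 .087 186
```

```text
time: 4.72
tcp_pos: [0.599, 0.3352, 0.0849]
eef_rot: [-0.051, 0.999, -0.001, -0.002]
wrist_force: [0.1, 0.0, 0.0]
finger_gap: 0.0878
gripper_force: 0.0
time: 5.35
tcp_pos: [0.6006, 0.3353, 0.0878]
eef_rot: [-0.051, 0.999, 0.0, 0.0]
wrist_force: [-1.0, -0.6, -0.6]
finger_gap: 0.0415
gripper_force: 0.0
t 5.35 tcp [0.6006 0.3353 0.0878] yaw -174.2 shift [0.05 0.07 0.08] rz -0.2 q [ 0.46  0.38  1.28 -0.    1.48 -1.21] tilt 0.01
```

```bash
python3 -m crank '[[0.9,0,0,0,0,0,0],[0.9,0,0,0,0,0,0],[0.9,0,0,0,0,0,0],[0.9,0,0,-3,0,0,0],[0.9,0,0,-9,0,0,0]]' 30; python3 go.py .43 .25 .40 150
```

```text
time: 5.98
tcp_pos: [0.599, 0.3345, 0.1733]
eef_rot: [-0.051, 0.999, -0.002, -0.004]
wrist_force: [1.1, 0.8, -2.7]
finger_gap: 0.0201
gripper_force: 30.0
t 5.97 tcp [0.599  0.3345 0.1733] yaw -174.2 shift [ 17.87  -6.76 -22.49] rz 35.8 q [ 0.46  0.34  1.17 -0.    1.64 -1.21] tilt 0.52
```

```bash
python3 -m crank '[[0.9,2,-0.7,-5.5,0,0,7],[0.9,6,-2,-10,0,0,14],[0.9,10,-3.6,-14.5,0,0,21],[0.9,14,-5.2,-19,0,0,28],[0.9,17.9,-6.8,-22.5,0,0,36]]' ; python3 go.py .44 -.02 .40 110
```

```text
time: 6.6
tcp_pos: [0.428, 0.2488, 0.4044]
eef_rot: [0.262, 0.965, 0.0, 0.001]
wrist_force: [0.3, -0.3, -2.0]
finger_gap: 0.02
gripper_force: 30.0
t 6.6 tcp [0.428  0.2488 0.4044] yaw 149.6 shift [-14.64 -22.57   0.43] rz 39.6 q [ 0.46 -0.14  1.28 -0.    2.01 -0.58] tilt 0.08
```

```bash
python3 -m crank '[[0.9,-2.9,-4.5,0,0,0,8],[0.9,-5.8,-9,0,0,0,16],[0.9,-8.7,-13.5,0,0,0,24],[0.9,-11.7,-18,0,0,0,32],[0.9,-14.6,-22.6,0,0,0,40]]' ; python3 go.py .50 -.22 .38 90
```

```text
time: 7.22
tcp_pos: [0.4418, -0.021, 0.4022]
eef_rot: [0.577, 0.817, -0.0, -0.0]
wrist_force: [1.4, 0.4, -2.7]
finger_gap: 0.02
gripper_force: 30.0
t 7.22 tcp [ 0.4418 -0.021   0.4022] yaw 109.6 shift [-20.7   -1.18   2.22] rz 19.6 q [-0.12 -0.28  1.4  -0.    2.02 -0.47] tilt 0.01
```

```bash
python3 -m crank '[[0.9,-5,-0.3,0.5,0,0,5],[0.9,-10,-0.6,1,0,0,10],[0.9,-15,-0.9,1.6,0,0,15],[0.9,-20.7,-1.2,2.2,0,0,20],[0.9,-20.7,-1.2,2.2,0,0,20]]' ; python3 c.py w2.png bed_centre:.097 beam:.162 hub:.057 crank_grip:.075 spindle_nose:.122 level:.2
```

```text
time: 7.85
tcp_pos: [0.5013, -0.2215, 0.3771]
eef_rot: [0.71, 0.704, -0.001, -0.002]
wrist_force: [-0.2, 0.9, -2.3]
finger_gap: 0.0201
gripper_force: 30.0
[ 0.5013 -0.2215  0.3771] [ 0.5024 -0.1434  0.4594]
hub 0.79 [394.7 209.1] [ 0.5852 -0.2348  0.057 ]
crank_grip 0.72 [405.1 233.1] [ 0.5947 -0.2587  0.075 ]
spindle_nose 0.56 [318.3 203.8] [ 0.4972 -0.2142  0.122 ]
level 0.92 [323.1 184.4] [ 0.5021 -0.1833  0.2   ]
```

View pics/w2.png

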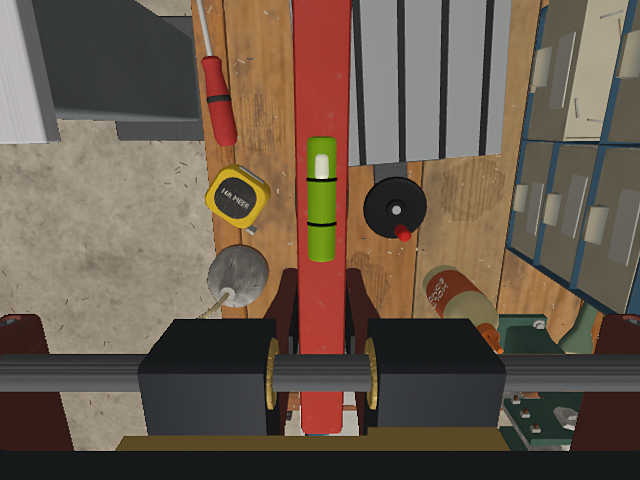

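Hub at (396,210), crank at (404,232), and the bed's -y edge runs from about (350,166) to (500,155), with its right edge leading up to (508,0). The blue cabinet's face is near column 507–540.

Run:
```python
from h import *
np.set_printoptions(precision=4,suppress=True)
p=shot("wrist")
for n,xy,z in [("edgeL",[352,166],.094),("edgeR",[500,156],.094),("R0",[508,0],.1),("cab",[507,250],0),("cabtop",[540,0],0),("cab2",[535,100],.1)]: print(n,at_z(p,xy,z))
for t in("glue_bottle","tape_measure","oil_can"):
    b=best(env.place_of,t,p); print(t,b and at_z(p,b["xy"],0))
s=shot("side")
for t,z in [("bed_centre",.097),("beam",.162),("hub",.057)]:
    b=best(env.place_of,t,s); print(t,b["p"],at_z(s,b["xy"],z))
g=cv2.cvtColor(p["color"],cv2.COLOR_RGB2GRAY)
# bed -y edge: per column strongest vertical gradient
e=[];gy=cv2.Sobel(g,cv2.CV_64F,0,1,ksize=3)
for c in list(range(360,372))+list(range(420,436))+list(range(455,475)):
    r=140+np.argmax(np.abs(gy[140:185,c])); e.append([c,r])
e=np.array(e); print(e[::6].tolist())
```

```text
edgeL [ 0.5334 -0.1773  0.094 ]
edgeR [ 0.6853 -0.1673  0.094 ]
R0 [ 0.67  -0.029  0.1  ]
cab [ 0.7602 -0.3031  0.    ]
cabtop [0.7532 0.0012 0.    ]
cab2 [ 0.7087 -0.1137  0.1   ]
glue_bottle [ 0.6682 -0.3544  0.    ]
tape_measure [ 0.3925 -0.2253  0.    ]
oil_can [ 0.3904 -0.3303 -0.    ]
bed_centre 0.9 [ 0.5749 -0.0283  0.097 ]
beam 0.73 [0.5626 0.0245 0.162 ]
hub 0.8 [ 0.5892 -0.2362  0.057 ]
[[360, 169], [366, 167], [420, 164], [426, 163], [432, 162], [457, 161], [463, 161], [469, 160]]
```

```bash
python3 go.py .5835 -.176 .194 94
python3 - <<'E'
from h import *
p=shot("wrist"); z=p["st"]["tcp_pos"][2]-.049
for t in("vial_middle","level"):
    b=best(env.place_of,t,p); print(b["xy"],at_z(p,b["xy"],z if t[0]=="v" else z-.0385)-p["st"]["tcp_pos"])
E
```

```text
t 8.6 tcp [ 0.501  -0.218   0.3807] yaw 89.8 shift [ 4.22  8.24 18.67] rz -4.2 q [-0.47 -0.02  1.21 -0.    1.96 -0.47] tilt 0.0
[318.9, 200.3] [-0.00062738  0.05180459 -0.049     ]
[321.1, 182.9] [ 0.00018942  0.05256658 -0.0875    ]
```

```bash
python3 -m crank '[[0.9,2.1,4.1,2,0,1.3,-4],[0.9,4.2,8.2,6,0,1.3,-4],[0.9,4.2,8.2,11,0,1.3,-4],[0.9,4.2,8.2,15,0,1.3,-4],[0.9,4.2,8.2,17.5,0,1.3,-4]]' ;  python3 -m crank '[[0.9,0,0,0.5,0,0,0],[0.9,0,0,1,0,0,0],[0.9,0,0,1.1,0,0,0],[0.9,0,0,1.1,0,0,0],[0.9,0,0,1.1,0,0,0]]';python3 c.py w3.png bed_centre:.097 beam:.162 hub:.057 level:.11; python3 go.py .5765 -.078 .194 94
```

```text
time: 9.38
tcp_pos: [0.5825, -0.176, 0.2023]
eef_rot: [0.683, 0.73, 0.007, -0.01]
wrist_force: [0.5, -0.4, -2.6]
finger_gap: 0.0201
gripper_force: 30.0
time: 10.0
tcp_pos: [0.5834, -0.1762, 0.1955]
eef_rot: [0.683, 0.73, 0.008, -0.007]
wrist_force: [-0.1, -0.3, -2.3]
finger_gap: 0.0198
gripper_force: 30.0
[ 0.5834 -0.1762  0.1955] [ 0.5782 -0.1     0.2793]
hub 0.18 [ 96.2 381. ] [ 0.425  -0.2848  0.057 ]
level 0.58 [323.2 183.3] [ 0.581  -0.1218  0.11  ]
t 10.25 tcp [ 0.5832 -0.1761  0.1947] yaw 93.8 shift [ 9.83 -0.01  0.3 ] rz -0.2 q [-0.36  0.13  1.38  0.02  1.64 -0.42] tilt 1.3
```

View pics/w3.png

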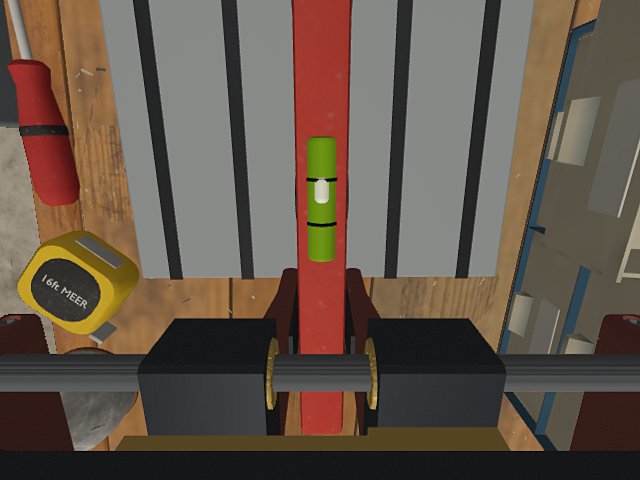

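The view shows the level on the bed's middle line: bed edges at columns 142 and 497 in row 276, level at 322, slots parallel to it. Slide it in.

```bash
python3 -m crank '[[0.9,2,0,0,0,0,0],[0.9,4.5,0,0,0,0,0],[0.9,7,0,0,0,0,0],[0.9,9,0,0,0,0,0],[0.9,9.8,0,0,0,0,0]]' ;  python3 -m crank '[[0.9,0,0,0.3,0,0,0],[0.9,0,0,0.6,0,0,0],[0.9,0,0,0.8,0,0,0],[0.9,0,0,0.9,0,0,0],[0.9,0,0,0.9,0,0,0]]'
```

```text
time: 10.88
tcp_pos: [0.5765, -0.0766, 0.197]
eef_rot: [0.682, 0.731, 0.008, -0.008]
wrist_force: [-0.7, -0.1, -2.4]
finger_gap: 0.0198
gripper_force: 30.0
time: 11.5
tcp_pos: [0.5765, -0.0784, 0.1877]
eef_rot: [0.683, 0.73, 0.008, -0.008]
wrist_force: [0.2, 0.1, -2.2]
finger_gap: 0.0195
gripper_force: 30.0
```

```bash
python3 -m crank '[[0.9,0,0,0.1,0,0,0],[0.9,0,0,0.2,0,0,0],[0.9,0,0,0.3,0,0,0],[0.9,0,0,0.35,0,0,0],[0.9,0,0,0.35,0,0,0]]'
```

```text
time: 12.12
tcp_pos: [0.5766, -0.078, 0.1843]
eef_rot: [0.683, 0.73, 0.008, -0.008]
wrist_force: [-1.1, -0.3, -3.5]
finger_gap: 0.0199
gripper_force: 30.0
```

```bash
python3 -m crank '[[0.9,0,0,0.05,0,0,0],[0.9,0,0,0.1,0,0,0],[0.9,0,0,0.15,0,0,0],[0.9,0,0,0.15,0,0,0],[0.9,0,0,0.15,0,0,0]]'
```

```text
time: 12.75
tcp_pos: [0.5767, -0.078, 0.1841]
eef_rot: [0.683, 0.73, 0.008, -0.007]
wrist_force: [-3.0, 1.7, 5.3]
finger_gap: 0.0196
gripper_force: 30.0
```

```bash
python3 -m crank '[[0.5,0,0,0,0,0,0],[0.5,0,0,0,0,0,0],[0.5,0,0,0,0,0,0],[0.5,0,0,0,0,0,0],[0.5,0,0,0,0,0,0]]'; python3 -m crank '[[0.5,0,0,-2,0,0,0],[0.5,0,0,-6,0,-1.3,0],[0.5,0,0,-11,0,-1.3,0],[0.5,-5,0,-12,0,-1.3,0],[0.5,-11,0,-12,0,-1.3,0]]'; python3 c.py w4.png bed_centre:.097 beam:.162 hub:.057 crank_grip:.075 level:.097 vial_middle:.1355 bubble_middle:.1355; python3 go.py .595 -.259 .25 94
```

```text
time: 13.38
tcp_pos: [0.5766, -0.078, 0.1828]
eef_rot: [0.683, 0.73, 0.008, -0.008]
wrist_force: [0.2, -0.4, 0.5]
finger_gap: 0.0442
gripper_force: 0.0
time: 14.0
tcp_pos: [0.5846, -0.1908, 0.3049]
eef_rot: [0.682, 0.731, 0.002, 0.003]
wrist_force: [0.9, 0.2, 0.5]
finger_gap: 0.0438
gripper_force: 0.0
[ 0.5846 -0.1908  0.3049] [ 0.5788 -0.1126  0.3868]
bed_centre 0.76 [315.8   0. ] [ 0.5708 -0.026   0.097 ]
hub 0.77 [317.5 253.5] [ 0.5857 -0.2334  0.057 ]
crank_grip 0.59 [325.7 289.2] [ 0.5957 -0.263   0.075 ]
t 14.4 tcp [ 0.5842 -0.1891  0.3011] yaw 93.9 shift [-7.04  0.59  5.11] rz -0.1 q [-0.37  0.13  1.19  0.    1.82 -0.44] tilt 0.09
```

View pics/w4.png

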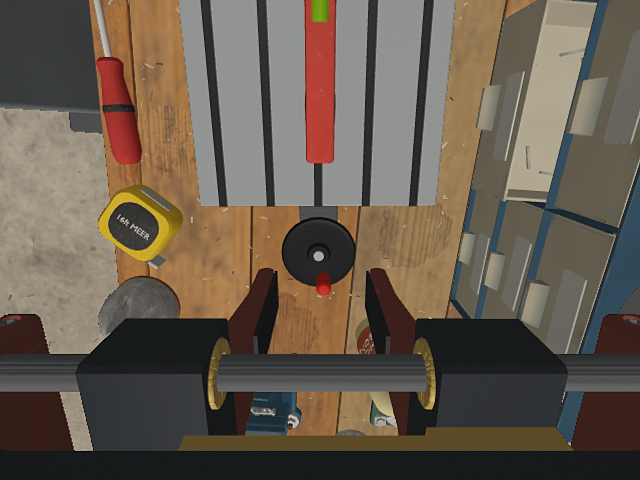

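The level lies on the bed's middle line (back end at (320,163)). The hub is at (318,256) and the crank at (323,285). I'll look at the bubble from close by before winding, to work out how far to wind.

```bash
cat > bub.py <<'E'
from h import *
import sys
p=shot("wrist"); save(p,sys.argv[1])
s=p["st"]; print("t",s["time"],"tcp",np.round(s["tcp_pos"],4))
o={}
for t in("level","vial_middle","bubble_middle"):
    b=best(env.place_of,t,p)
    if b: o[t]=at_z(p,b["xy"],.097 if t=="level" else .1355); print(t,round(b["p"],2),np.round(b["xy"],1),np.round(o[t],4))
im=p["color"].astype(int); hsv=cv2.cvtColor(p["color"],cv2.COLOR_RGB2HSV)
c=np.array(b["xy"] if b else [320,150]).astype(int); r0,c0=max(0,c[1]-70),c[0]-25
crop=im[r0:r0+140,c0:c0+50]
n,l,st,ce=cv2.connectedComponentsWithStats(((hsv[r0:r0+140,c0:c0+50,0]>25)&(hsv[r0:r0+140,c0:c0+50,0]<65)&(hsv[r0:r0+140,c0:c0+50,1]>120)).astype(np.uint8))
g=np.isin(l,[i for i in range(1,n) if st[i,4]>15]); gy=np.where(g.any(1))[0]
print("vial rows",r0+gy.min(),r0+gy.max(),"cols",c0+np.where(g.any(0))[0][[0,-1]])
cols=np.where(g.any(0))[0]; box=crop[:,cols.min()+2:cols.max()-1]
pale=(box.min(2)>110)&(np.arange(140)[:,None]>=gy.min())&(np.arange(140)[:,None]<=gy.max()); yy,xx=np.where(pale)
print("bubble rows",r0+yy.min(),r0+yy.max(),r0+yy.mean())
v=box.sum(2).min(1)[gy.min():gy.max()+1]; dk=r0+gy.min()+np.where(box.max(2).mean(1)[gy.min():gy.max()+1]<75)[0]; print("dark rows",dk)
col=c0+cols.mean(); Y=lambda r:at_z(p,[col,r],.1355)[1]*1000
print("vial mid y",(Y(r0+gy.min()-.5)+Y(r0+gy.max()+.5))/2,"len",Y(r0+gy.min()-.5)-Y(r0+gy.max()+.5),"bubble",(Y(r0+yy.min()-.5)+Y(r0+yy.max()+.5))/2,"len",Y(r0+yy.min()-.5)-Y(r0+yy.max()+.5), "lines mid",Y(dk.mean()) if len(dk) else None)
cv2.imwrite("pics/crop_"+sys.argv[1],cv2.resize(p["color"][r0:r0+140,c0-50:c0+100,::-1],None,fx=4,fy=4,interpolation=cv2.INTER_NEAREST))
E
python3 -m crank '[[0.5,4,0,0,0,0,0],[0.5,8,0,2,0,0,0],[0.5,9.1,0,4,0,0,0],[0.5,9.1,0,4,0,0,0],[0.5,9.1,0,4,0,0,0]]'; python3 bub.py w5.png
```

```text
time: 15.02
tcp_pos: [0.5781, -0.0995, 0.2614]
eef_rot: [0.683, 0.731, 0.0, 0.001]
wrist_force: [1.0, -0.5, -0.0]
finger_gap: 0.044
gripper_force: 0.0
t 15.025 tcp [ 0.5781 -0.0995  0.2614]
level 0.81 [321.9 131.2] [ 0.5739 -0.024   0.097 ]
vial_middle 0.87 [319.5 135.7] [ 0.5725 -0.0261  0.1355]
bubble_middle 0.55 [319.5 121.6] [ 0.572  -0.0185  0.1355]
vial rows 90 177 cols [312 330]
bubble rows 114 131 122.5576923076923
dark rows [150 151]
vial mid y -25.68600231413277 len 48.130537909018756 bubble -18.94237558156288 len 9.668891582150515 lines mid -34.278571538821886
```

View pics/crop_w5.png

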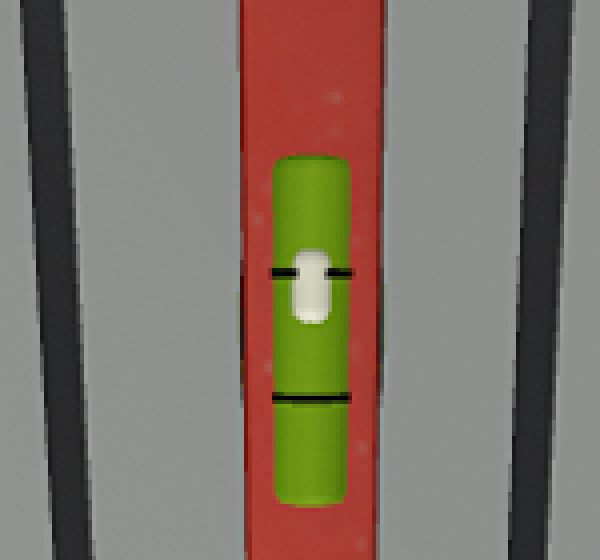

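Run:
```python
import cv2
im=cv2.imread("pics/w5.png")
for r in range(88,180,2): print(r,im[r,317:326:3,::-1].tolist())
```

```text
88 [[174, 54, 50], [170, 53, 47], [168, 56, 50]]
90 [[63, 115, 5], [71, 118, 8], [72, 119, 14]]
92 [[101, 140, 16], [109, 147, 22], [110, 147, 22]]
94 [[106, 144, 20], [112, 151, 21], [111, 150, 22]]
96 [[105, 142, 16], [112, 151, 21], [111, 149, 20]]
98 [[105, 144, 19], [113, 151, 24], [110, 149, 19]]
100 [[106, 143, 20], [112, 151, 24], [111, 150, 22]]
102 [[105, 144, 20], [111, 150, 23], [111, 150, 20]]
104 [[104, 143, 16], [112, 151, 21], [110, 148, 18]]
106 [[106, 144, 17], [114, 152, 24], [111, 149, 22]]
108 [[105, 144, 17], [113, 152, 22], [112, 149, 23]]
110 [[107, 145, 22], [113, 152, 23], [109, 149, 19]]
112 [[105, 144, 17], [110, 150, 20], [107, 147, 17]]
114 [[106, 142, 34], [180, 177, 166], [174, 171, 161]]
116 [[147, 165, 101], [203, 205, 183], [200, 200, 178]]
118 [[47, 44, 47], [209, 211, 188], [205, 207, 184]]
120 [[94, 104, 65], [209, 210, 187], [205, 206, 183]]
122 [[178, 181, 151], [207, 209, 186], [203, 204, 182]]
124 [[175, 179, 147], [207, 209, 187], [203, 204, 182]]
126 [[175, 178, 147], [206, 208, 185], [202, 204, 181]]
128 [[163, 175, 124], [217, 218, 195], 
[... 622 characters left out ...]
[99, 136, 19]]
154 [[108, 147, 18], [111, 151, 18], [109, 148, 20]]
156 [[109, 147, 20], [111, 151, 19], [109, 148, 18]]
158 [[108, 147, 17], [111, 150, 20], [108, 146, 17]]
160 [[109, 148, 20], [110, 150, 19], [108, 146, 17]]
162 [[109, 147, 20], [111, 150, 21], [108, 146, 17]]
164 [[109, 147, 19], [111, 150, 20], [108, 147, 21]]
166 [[108, 147, 20], [111, 150, 22], [107, 146, 20]]
168 [[108, 148, 18], [111, 150, 22], [107, 145, 16]]
170 [[108, 148, 20], [111, 150, 20], [107, 145, 17]]
172 [[107, 147, 18], [111, 149, 19], [106, 145, 14]]
174 [[108, 147, 19], [111, 150, 21], [107, 145, 18]]
176 [[114, 154, 17], [121, 164, 24], [122, 164, 30]]
178 [[177, 54, 53], [177, 52, 57], [174, 49, 52]]
```

The crop shows the bubble over the far (+y) line, about 6.8 mm off centre, so ~0.017 rad or ~0.77 turn. One more reading to check that it has settled.

```bash
python3 bub.py w6.png | tail -1; python3 go.py .595 -.259 .20 94
```

```text
vial mid y -25.30994234798426 len 47.976708416186355 bubble -18.589096358170064 len 9.638302610125878 lines mid -33.87626443302991
t 15.43 tcp [ 0.578  -0.1     0.2606] yaw 93.8 shift [-15.98   0.63   6.06] rz -0.2 q [-0.23  0.05  1.35  0.    1.74 -0.3 ] tilt 0.06
```

```bash
python3 -m crank '[[0.5,-6,0.3,0,0,0,0],[0.5,-12,0.6,0,0,0,0],[0.5,-16,0.6,2,0,0,0],[0.5,-16,0.6,6,0,0,0],[0.5,-16,0.6,6,0,0,0]]'; python3 c.py w7.png hub:.057 crank_grip:.075; python3 go.py .595 -.259 .139 94
```

```text
time: 16.05
tcp_pos: [0.5932, -0.2589, 0.1959]
eef_rot: [0.683, 0.73, -0.001, -0.004]
wrist_force: [-0.1, 0.5, -0.1]
finger_gap: 0.0434
gripper_force: 0.0
[ 0.5932 -0.2589  0.1959] [ 0.5887 -0.1812  0.2783]
hub 0.7 [313.8 217.3] [ 0.5862 -0.2362  0.057 ]
crank_grip 0.88 [320.7 265.5] [ 0.5924 -0.262   0.075 ]
t 16.2 tcp [ 0.5952 -0.2586  0.2024] yaw 93.9 shift [-0.03 -0.04  6.34] rz -0.1 q [-0.46  0.22  1.26  0.    1.65 -0.53] tilt 0.17
```

```bash
python3 -m crank '[[0.5,-0.2,-0.2,2,0,0,0],[0.5,-0.2,-0.2,4.5,0,0,0],[0.5,-0.2,-0.2,6.3,0,0,0],[0.5,-0.2,-0.2,6.3,0,0,0],[0.9,-0.2,-0.2,6.3,0,0,0]]' 20; python3 -m crank '[[0.95,0,0,0,0,0,0],[0.95,0,0,0,0,0,0],[0.95,0,0,0,0,0,0],[0.95,0,0,0,0,0,0],[0.95,0,0,0,0,0,0]]' 20;  python3 go.py .593 -.261 .139 94
```

```text
time: 16.82
tcp_pos: [0.5931, -0.2611, 0.1382]
eef_rot: [0.683, 0.73, 0.0, 0.001]
wrist_force: [0.0, -0.5, -0.3]
finger_gap: 0.0372
gripper_force: 0.0
time: 17.45
tcp_pos: [0.593, -0.2611, 0.138]
eef_rot: [0.683, 0.73, 0.0, 0.001]
wrist_force: [-2.0, -0.1, 3.8]
finger_gap: 0.0138
gripper_force: 20.0
t 17.45 tcp [ 0.593  -0.2611  0.138 ] yaw 93.8 shift [ 0.01 -0.   -0.1 ] rz -0.2 q [-0.47  0.25  1.35  0.    1.54 -0.53] tilt 0.1
```

```bash
python3 -m crank '[[0.95,0,-0.8,-0.2,0,0,0],[0.95,0.25,-1.6,-0.2,0,0,0],[0.95,0.73,-2.25,-0.2,0,0,0],[0.95,1.4,-2.7,-0.2,0,0,0],[0.95,2.16,-3,-0.2,0,0,0]]'
```

```text
time: 18.08
tcp_pos: [0.5608, -0.2413, 0.1382]
eef_rot: [0.683, 0.73, -0.0, -0.0]
wrist_force: [5.2, -3.4, -8.3]
finger_gap: 0.0138
gripper_force: 20.0
```

```bash
python3 -m crank '[[0.95,0.8,0.1,0.1,0,0,0],[0.95,1.6,0.35,0.2,0,0,0],[0.95,2.25,0.8,0.2,0,0,0],[0.95,2.7,1.45,0.2,0,0,0],[0.95,3,2.2,0.2,0,0,0]]'
```

```text
time: 18.7
tcp_pos: [0.5818, -0.2101, 0.138]
eef_rot: [0.683, 0.73, -0.0, 0.001]
wrist_force: [-2.7, -7.5, 1.4]
finger_gap: 0.0138
gripper_force: 20.0
```

```bash
python3 -m crank '[[0.95,-0.1,0.8,0,0,0,0],[0.95,-0.35,1.6,0,0,0,0],[0.95,-0.8,2.25,0,0,0,0],[0.95,-1.5,2.7,0,0,0,0],[0.95,-2.25,2.95,0,0,0,0]]'; python3 -m crank '[[0.95,0,0,0,0,0,0],[0.5,0,0,0,0,0,0],[0.5,0,0,0,0,0,0],[0.5,0,0,-1,0,0,0],[0.5,0,0,-6,0,0,0]]'; python3 go.py .578 -.100 .26 94
```

```text
time: 19.32
tcp_pos: [0.612, -0.23, 0.138]
eef_rot: [0.683, 0.731, -0.0, -0.001]
wrist_force: [-10.7, 1.4, 7.3]
finger_gap: 0.0138
gripper_force: 20.0
time: 19.95
tcp_pos: [0.6112, -0.2296, 0.1938]
eef_rot: [0.683, 0.731, -0.001, -0.004]
wrist_force: [0.2, -1.1, -0.2]
finger_gap: 0.044
gripper_force: 0.0
t 19.95 tcp [ 0.6112 -0.2296  0.1938] yaw 93.9 shift [13.18 -2.48 -6.55] rz -0.1 q [-0.41  0.24  1.25  0.    1.65 -0.48] tilt 0.42
```

```bash
python3 -m crank '[[0.5,2,-1,-5,0,0,0],[0.5,6,-2,-6.5,0,0,0],[0.5,12,-2.5,-6.5,0,0,0],[0.5,13.2,-2.5,-6.5,0,0,0],[0.5,13.2,-2.5,-6.5,0,0,0]]'; python3 bub.py w8.png; python3 -c "
from h import *
for i in range(8): shot('side')"; python3 bub.py w9.png
```

```text
time: 20.58
tcp_pos: [0.5787, -0.0999, 0.2629]
eef_rot: [0.682, 0.731, 0.0, 0.001]
wrist_force: [-0.0, -1.0, -1.0]
finger_gap: 0.044
gripper_force: 0.0
t 20.575 tcp [ 0.5787 -0.0999  0.2629]
level 0.87 [321.6 130.8] [ 0.5742 -0.0241  0.097 ]
vial_middle 0.72 [320.1 130.9] [ 0.5732 -0.0239  0.1355]
bubble_middle 0.64 [376.5 420. ] [ 0.6283 -0.225   0.1355]
t 21.175 tcp [ 0.5785 -0.1007  0.2622]
level 0.85 [321.8 128.2] [ 0.574  -0.0232  0.097 ]
vial_middle 0.75 [318.8 130.5] [ 0.5723 -0.0245  0.1355]
bubble_middle 0.65 [318.6 125.1] [ 0.572  -0.0216  0.1355]
vial rows 83 172 cols [312 330]
bubble rows 120 137 128.6025641025641
dark rows [112 113 144 145]
vial mid y -23.60888050694734 len 48.98054979373537 bubble -23.340779987810695 len 9.799928237618523 lines mid -23.306901782394338Traceback (most recent call last):
  File "bub.py", line 14, in <module>
    print("vial rows",r0+gy.min(),r0+gy.max(),"cols",c0+np.where(g.any(0))[0][[0,-1]])
                         ~~~~~~^^
    return umr_minimum(a, axis, None, out, keepdims, initial, where)
ValueError: zero-size array to reduction operation minimum which has no identity
```

The bubble is centred (-23.34 vs lines' middle -23.31). I'll close the fingers, recheck the bubble, and move above the level's flat top on the -y side.

```bash
python3 -m crank '[[1,0,0,0,0,0,0],[1,0,0,0,0,0,0],[1,0,0,0,0,0,0],[1,0,0,0,0,0,0],[1,0,0,0,0,0,0]]' 20; python3 bub.py w10.png; python3 go.py .5763 -.071 .224 94
```

```text
time: 22.0
tcp_pos: [0.5785, -0.1005, 0.2623]
eef_rot: [0.683, 0.73, 0.0, 0.0]
wrist_force: [1.1, 0.1, -1.0]
finger_gap: 0.0009
gripper_force: 0.0
t 22.0 tcp [ 0.5785 -0.1005  0.2623]
level 0.62 [321.6 130.4] [ 0.5739 -0.0243  0.097 ]
vial_middle 0.61 [321.7 131. ] [ 0.5739 -0.0244  0.1355]
bubble_middle 0.53 [319.3 128.9] [ 0.5725 -0.0233  0.1355]
vial rows 84 172 cols [312 330]
bubble rows 121 138 129.28571428571428
dark rows [113 114 145 146]
vial mid y -23.595419467321115 len 48.49102832561701 bubble -23.618050808029956 len 9.818798062094064 lines mid -23.58407883277047
t 22.2 tcp [ 0.5785 -0.1005  0.2623] yaw 93.8 shift [ 2.96 -0.03  3.83] rz -0.2 q [-0.23  0.05  1.34  0.    1.75 -0.3 ] tilt 0.04
```

```bash
python3 -m crank '[[1,2.8,-0.1,1,0,0,0],[1,2.8,-0.1,2.2,0,0,0],[1,2.8,-0.1,3.2,0,0,0],[1,2.8,-0.1,3.8,0,0,0],[1,2.8,-0.1,3.8,0,0,0]]'; python3 -m crank '[[1,0,0,0.1,0,0,0],[1,0,0,0.2,0,0,0],[1,0,0,0.3,0,0,0],[1,0,0,0.4,0,0,0],[1,0,0,0.4,0,0,0]]'
```

```text
time: 22.82
tcp_pos: [0.5755, -0.0731, 0.2235]
eef_rot: [0.683, 0.73, -0.0, -0.0]
wrist_force: [0.5, -0.5, 0.4]
finger_gap: 0.0005
gripper_force: 0.0
time: 23.45
tcp_pos: [0.5757, -0.0726, 0.2202]
eef_rot: [0.683, 0.73, 0.0, 0.0]
wrist_force: [0.3, -0.7, -0.2]
finger_gap: 0.0006
gripper_force: 0.0
```

```bash
python3 -m crank '[[1,0,0,0.05,0,0,0],[1,0,0,0.1,0,0,0],[1,0,0,0.15,0,0,0],[1,0,0,0.2,0,0,0],[1,0,0,0.2,0,0,0]]'
```

```text
time: 24.08
tcp_pos: [0.5757, -0.0726, 0.2184]
eef_rot: [0.683, 0.73, 0.0, 0.0]
wrist_force: [0.4, 0.1, 0.0]
finger_gap: 0.0005
gripper_force: 0.0
```

```bash
python3 -m crank '[[1,0,0,0.05,0,0,0],[1,0,0,0.1,0,0,0],[1,0,0,0.15,0,0,0],[1,0,0,0.15,0,0,0],[1,0,0,0.15,0,0,0]]'
```

```text
time: 24.7
tcp_pos: [0.5757, -0.0726, 0.2183]
eef_rot: [0.683, 0.73, 0.001, 0.001]
wrist_force: [-2.0, -0.2, 5.9]
finger_gap: 0.0007
gripper_force: 3.2
```

```bash
python3 -m crank '[[1,0,0,0.05,0,0,0],[1,0,0,0.08,0,0,0],[1,0,0,0.08,0,0,0],[1,0,0,0.08,0,0,0],[1,0,0,0.08,0,0,0]]'; python3 -m crank '[[1,0,0,0,0,0,0],[1,0,0,0,0,0,0],[1,0,0,0,0,0,0],[1,0,0,0,0,0,0],[1,0,0,0,0,0,0]]'; python3 bub.py w11.png
```

```text
time: 25.32
tcp_pos: [0.5758, -0.0726, 0.2183]
eef_rot: [0.683, 0.73, 0.001, 0.001]
wrist_force: [-3.6, 0.9, 9.8]
finger_gap: 0.0003
gripper_force: 4.6
time: 25.95
tcp_pos: [0.5758, -0.0726, 0.2183]
eef_rot: [0.683, 0.73, 0.001, 0.001]
wrist_force: [-3.6, 0.4, 9.3]
finger_gap: 0.0005
gripper_force: 4.6
t 25.95 tcp [ 0.5758 -0.0726  0.2183]
level 0.84 [323.1 180. ] [ 0.5741 -0.0235  0.097 ]
vial_middle 0.86 [320.1 193.6] [ 0.5724 -0.0245  0.1355]
bubble_middle 0.76 [322.3 190.3] [ 0.5734 -0.0229  0.1355]
vial rows 140 242 cols [312 334]
bubble rows 184 204 193.42056074766356
dark rows [174 175 176 211 212 213]
vial mid y -24.228425167261175 len 48.91934375913798 bubble -24.678288904242404 len 10.005756628523251 lines mid -24.397592576545183
```

```bash
python3 -c "
from cell import env
print(env.finish_job(), env.state()['wrist_force'])"
```

```text
the job is handed in; nothing more can be done
the job is handed in; nothing more can be done
```

The job is handed in at about 26 s: the level lies mid-bed under the beam, the bubble is within 0.5 mm of the middle between the lines, and the closed fingers hold the level down with about 9.5 N; no verdict came back.

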